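# Clip the moulded cover onto the instrument box

### The job

Lift the freshly moulded cover straight out of the open mould by its rib and press it down onto the open instrument box, lined up with it, until both side catches have snapped over its flange and it sits fully home. Keep the rib in the gripper and keep pressing firmly but not violently (about 15 N): the job finishes while still holding the cover pressed down, without letting go. Leave the other things on the bench where they are.

Things in the scene. Friction and masses are not known exactly. Their poses are not given: they have to be found in the camera images.
- cover: grey plastic clip-on cover, 60 g, loose in the mould. Origin at the centre of its underside, x along its long side, z up; a half turn about z makes no difference. From below: tapering plug 44x34 mm at z = 0, 53x43 mm at z = 18 to 24 mm; flange 70 (x) x 50 (y) mm, z = 24 to 29 mm; grip rib in the middle
- cover_rib (a point): middle of the top of the cover's upright grip rib, 51 mm above the cover's origin. The rib is 40 mm long (cover's x), 12 mm thick (y) and 22 mm high (down to the flange's top). Grip it across y, fingertips just above the flange; a grip of about 45 N pushes the cover down without slipping
- mould: open lower half of an aluminium mould, 124x100x39 mm, fixed. Origin at the centre of its underside, x along its long side. Its cavity holds the cover (axes parallel, cover's origin 10 mm above the mould's) with 1.5 to 2.5 mm of play; the flange's top is level with the mould's top, only the rib stands out. Four guide pillars 10 mm thick stand 12 mm above the top at x = +-50, y = +-38 mm
- box: open grey plastic box 64 (x) x 54 (y) mm on a steel plate 120x84x8 mm, fixed. Origin at the centre of the plate's underside, x along the long side. Rim at z = 48 mm, mouth 56x46 mm (1.5 mm of play round the cover's plug). A sprung catch 20 mm wide stands at each end, at x = +-38 mm, up to z = 65 mm, with an inward barb that slopes from z = 65 down to 54 mm
- box_home (a point): where the cover's origin is when it is fully home: on the box's z axis, 24 mm above the box's origin, flange on the rim, x axes parallel (either way round). Resistance begins 10 to 13 mm above home, peaks at 10 to 25 N about 7 mm above and drops; 1 to 2 mm above home the catches spring over the flange; then the force rises steeply on the rim
- catch_a (a joint): angle of the box's catch on its +x side: 0 upright (at rest, or snapped over the flange), about 0.1 rad while the flange pushes past it; a spring returns it
- catch_b (a joint): the same for the catch on the box's -x side
- block: milled aluminium block with bores, 40x60x25 mm, loose, a bystander; origin at the centre of its underside
- bearing: ball bearing, 42 mm across, 12 mm high, lying flat, loose, a bystander; origin at the centre of its underside
- spanner: small combination spanner, 18x136x6 mm, lying flat, loose, a bystander; origin at the centre of its underside
- tape_measure: tape measure, 36x81x64 mm, standing, loose, a bystander; origin at the centre of its underside
- bracket: printed angle bracket, 40x60x35 mm, loose, a bystander; origin at the centre of its underside

How it is judged:
By the outcome, as a careful person would: the job done as asked, in the order asked, and still so for the second after the job is handed in, while the arm keeps its last pose, push and grip.
It also fails if it takes over 51 s, if anything falls off the work surface, if the arm or the gripper's body presses on something with over 40 N, if the wrist force passes 120 N, or if a joint passes its speed limit or range.

### The arm

A 6-joint arm with a two-finger parallel gripper is mounted at the origin on a cart in front of the work surface, level with it; the furniture and walls round the work are solid. World frame = base frame: x ahead of the robot, y to its left, z up, the work surface at z = 0. Lengths are in m, angles in rad, forces in N, time in s.
With the tool pointing down it reaches from about 0.35 to 0.725 m from the base axis. Payload 6 kg.
Tool frame: the origin (TCP) lies between the finger pads, 19 mm behind the fingertips; this is the grasp point; z points along the fingers, y is the line along which they close (so a half turn about z gives the same grasp; the last joint's range is limited). The gripper opens to 85 mm and grips with 20 to 120 N. Pads are 22 mm wide; open, the fingers measure 114 mm over their backs; the gripper's body (76 mm by 85 mm) begins 54 mm behind the grasp point. The pads swing forward as they close: fully open they stand 13 mm farther back than shut.
Start: joints at [1.556, 0.04, 0.085, 0, -1.615, -0.334], TCP at [0.205, 0.564, 0.25] pointing down, gripper open.
Joint ranges: [-2.56, 2.56], [-1.29, 2.01], [-1.08, 1.49], [-3.29, 1.98], [-2.81, -0.18], [-2.99, 2.99]. Speed limits (rad/s): [2.57, 2.57, 3.01, 3.14, 3.14, 3.14].

### API

Orientations are given as a unit quaternion [x, y, z, w].
In Python, from rig import ctrl, imaging, sense, close_job gives the robot as it stands (ctrl), with the cameras (imaging), the readings as plain functions and the job as plain functions.
- The arm moves only by the tool shift_gripper, called after "Request:" as name(argument=value, ...) on one line, values as JSON. Schema: {"type":"object","properties":{"ticks":{"type":"array","items":{"type":"number"},"minItems":5,"maxItems":60},"squeeze":{"type":"number"},"only":{"type":"string"},"quiet":{"type":"boolean"},"lines":{"type":"string"}},"required":["ticks"],"additionalProperties":false}. ticks is one flat list of numbers that holds 1 to 12 rows one after another, with no inner brackets; each row has 5 numbers: the opening from 0.0 (shut) to 1.0 (fully open), then dx, dy, dz in fractions of the full range, 1 being 0.6 m, then a turn about the tool's z in a scale on which 1.0 is 4 rad; each row is the pose to reach, as a shift and turn from the pose commanded when the call began, along the tool's axes at that moment; what a row does not reach only later rows make up. A row lasts 1/8 s, in which the tool goes at most 0.0625 m and 0.188 rad, less where a joint would pass 70% of its speed; a pose out of reach is approached as far as the arm can. The fingers move at their own pace and stop on an object; squeeze is the grip in N (left out, the last holds). Time passes only in rows, so rows that do not move let the fingers close. The tool returns the time, the measured TCP pose, the force, the opening and the grip force at its end. only (a regular expression) keeps the lines of the reply that match it, lines (a string "A,B") keeps lines A to B, and quiet returns only ok. Input that does not fit is refused with a message, and nothing moves.
- sense(): the state, without advancing time (a new reading comes with each control period).
- imaging.camera(name): name is "side" or "top" or "wrist"; returns the picture (480x640x3 uint8, red, green, blue); there is no depth.
- imaging.camera_model(name): a dict with "fx", "fy", "cx", "cy" (pixels), "R" (3x3) and "t" (3): a world point X has camera coordinates R X + t; the wrist camera has in their place "mount" (4x4, takes a point from camera to tool coordinates, whose origin is the TCP and whose axes are the flange's). Camera axes: x right, y down, z forward; pixel columns grow to the right and rows downward; lengths in m; the calibration is good to about 2 mm. A picture is of the moment at which its call begins: read the wrist's pose just before it. camera_model takes no time and is no camera call.
- close_job(): hands the job in; it is judged then, once.
The state is a dict: "time": time; "joint_positions": joint angles; "dq": joint speeds; "effort": joint torques, N m; "tcp_pos": TCP position; "orientation": TCP orientation; "contact_force": force on the tool from outside, world axes, zero at the start; "wrist_torque": the same for the moment, N m; "gripper_width": opening from 0.0 (shut) to 1.0 (fully open); "finger_force": force on a finger pad.
Only numpy, scipy, OpenCV 4.12 (cv2) and the standard library are available. Lean on these libraries where they do the work, as an engineer would, in place of code of your own. Each camera call takes 0.05 s, during which the arm holds its last target. There are 200 camera calls.

## Working session

There is one attempt and no reset: what is moved stays moved. The work goes in short steps, Python scripts to look and compute and a tool call to move; the robot and the scene stay as the last step left them, time stands still between calls to the robot, and variables do not carry over. Pictures are saved under pics/ and viewed, at most 10 in all, crops included, and the job is handed in when it is done.

```bash
ls; mkdir -p pics; python3 - <<'E'
from rig import ctrl, imaging, sense, close_job
import cv2
s=sense(); print(s['time'],s['tcp_pos'],s['orientation'],s['gripper_width'])
for n in ['side','top','wrist']:
    cv2.imwrite(f'pics/{n}0.png',cv2.cvtColor(imaging.camera(n),cv2.COLOR_RGB2BGR)); print(n,imaging.camera_model(n))
E
```

```text
pics
rig.py
0.0 [0.20485056 0.56364861 0.24895232] [ 9.84838352e-01 -1.73472265e-01 -9.07933699e-05  8.85966694e-04] 1.000300616334135
side {'fx': 518.2977804811156, 'fy': 518.2977804811156, 'cx': 321.22064823037874, 'cy': 239.30158327467623, 'R': array([[-0.95728042, -0.28914582, -0.00298051],
       [-0.12148858,  0.41152532, -0.90326488],
       [ 0.26240182, -0.86431569, -0.42907305]]), 't': array([0.52931   , 0.11332039, 0.74979061])}
top {'fx': 529.1237579487338, 'fy': 529.1237579487338, 'cx': 329.22888719263545, 'cy': 237.1337339446597, 'R': array([[-0.00779657, -0.99993609,  0.0081873 ],
       [-0.98303385,  0.00616379, -0.18332063],
       [ 0.18325845, -0.00947767, -0.98301908]]), 't': array([-0.00977761,  0.56470009,  0.83173051])}
wrist {'fx': 412.16699413994326, 'fy': 412.16699413994326, 'cx': 315.71652040822755, 'cy': 238.3435811297546, 'mount': array([[-7.85364188e-04, -9.54861034e-01, -2.97051828e-01,
         7.60257098e-02],
       [ 9.99999424e-01, -5.32534406e-04, -9.32050760e-04,
        -2.92357723e-04],
       [ 7.31788634e-04, -2.97052389e-01,  9.54860902e-01,
        -1.25208327e-01],
       [ 0.00000000e+00,  0.00000000e+00,  0.00000000e+00,
         1.00000000e+00]])}
```

View pics/top0.png

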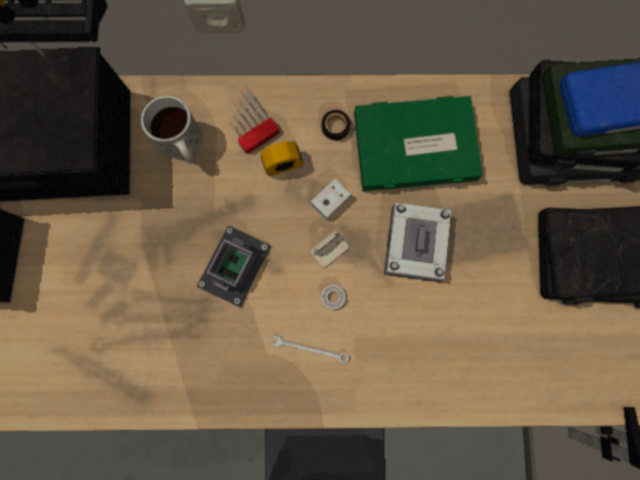

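View pics/side0.png

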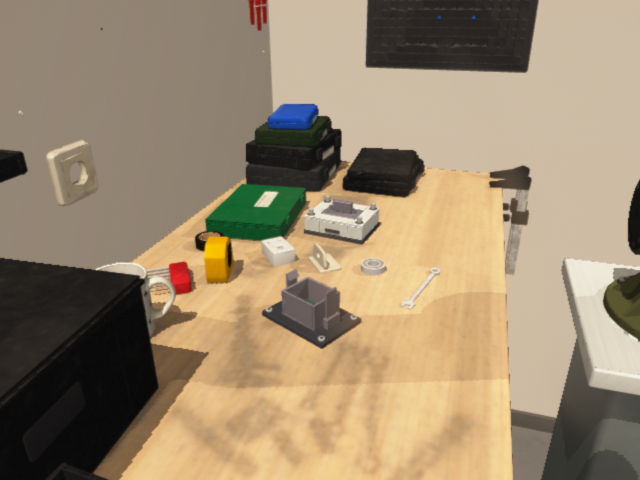

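The top view shows the mould near (420,242), with pillars at about (404,209), (447,213), (394,267) and (437,273). The box is near (234,265), with plate bolts at about (234,232), (265,247), (203,284) and (237,300). The side view agrees with this, and the route between the two crosses only low bystanders.

```bash
cat > h.py <<'E'
import numpy as np, cv2
from scipy.spatial.transform import Rotation as Rn
from rig import ctrl, imaging, sense, close_job
def cam(name,s=None):
    """K, camera centre, camera->world rotation"""
    m=imaging.camera_model(name); K=np.array([[m['fx'],0,m['cx']],[0,m['fy'],m['cy']],[0,0,1]])
    if name=='wrist':
        Rt=Rn.from_quat(s['orientation']).as_matrix(); M=m['mount']
        return K,Rt@M[:3,3]+np.array(s['tcp_pos']),Rt@M[:3,:3]
    return K,-m['R'].T@m['t'],m['R'].T
def rays(c,px): 
    d=(c[2]@np.linalg.inv(c[0])@np.c_[np.atleast_2d(px).astype(float),np.ones(len(np.atleast_2d(px)))].T).T
    return d/np.linalg.norm(d,axis=1)[:,None]
def plane(c,px,z):
    d=rays(c,px); return c[1]+d*((z-c[1][2])/d[:,2])[:,None]
def tri(cs,pxs):
    """least-squares meeting point of rays, and residual"""
    A=0;b=0;L=[]
    for c,p in zip(cs,pxs):
        d=rays(c,p)[0];P=np.eye(3)-np.outer(d,d);A=A+P;b=b+P@c[1];L.append((P,c[1]))
    X=np.linalg.solve(A,b); return X,max(np.linalg.norm(P@(X-o)) for P,o in L)
def proj(c,X):
    v=(np.atleast_2d(X)-c[1])@c[2]; p=v@c[0].T; return p[:,:2]/p[:,2:]
def yaw(v): return np.degrees(np.arctan2(v[1],v[0]))
def totool(s,target):
    return Rn.from_quat(s['orientation']).inv().apply(np.array(target)-s['tcp_pos'])
E
python3 - <<'E'
from h import *
np.set_printoptions(precision=4,suppress=True)
c=cam('top'); s=sense()
m=plane(c,[(404,209),(447,213),(394,267),(437,273)],.051)
b=plane(c,[(234,232),(265,247),(203,284),(237,300)],.01)
for p in(m,b):
    print(p[:,:2],p.mean(0),'long yaw',yaw(p[0]+p[1]-p[2]-p[3]),np.linalg.norm(p[0]-p[2]),np.linalg.norm(p[0]-p[1]))
R=Rn.from_quat(s['orientation']).as_matrix();print('toolx yaw',yaw(R[:,0]),'tooly',yaw(R[:,1]))
print('to mould above',totool(s,[*m.mean(0)[:2],.2]))
E
```

```text
[[ 0.6125 -0.1406]
 [ 0.6051 -0.2132]
 [ 0.5138 -0.1207]
 [ 0.5034 -0.1916]] [ 0.5587 -0.1665  0.051 ] long yaw -11.690290329295694 0.10063607459793164 0.07292025600739198
[[0.5827 0.1527]
 [0.5557 0.098 ]
 [0.4919 0.2036]
 [0.464  0.1445]] [0.5236 0.1497 0.01  ] long yaw -28.11358437930043 0.10414793291567216 0.06095974695119403
toolx yaw -19.983316384353547 tooly -109.98332543163953
to mould above [0.582  0.5653 0.0501]
```

```bash
python3 - <<'E'
from h import *
s=sense(); print(totool(s,[.515,.165,.21]))
E
```

```text
[0.42767447 0.2686533  0.03962781]
```

The manual's scale: shifts go in shares of 0.6 m and turns go in shares of 4 rad. Converting my numbers, 0.428 m / 0.6 = 0.7133, 0.269 m / 0.6 = 0.4483, 0.14 rad / 4 = 0.035.

Request:
shift_gripper(ticks=[1,0.0833,0.05,0.0167,0.005,1,0.1667,0.1,0.0167,0.0075,1,0.25,0.15,0.0333,0.0125,1,0.3333,0.2,0.0333,0.0175,1,0.4167,0.2583,0.05,0.0225,1,0.5,0.3167,0.05,0.0275,1,0.5833,0.3667,0.0667,0.0325,1,0.6667,0.4167,0.0667,0.035,1,0.7133,0.4483,0.0667,0.035,1,0.7133,0.4483,0.0667,0.035,1,0.7133,0.4483,0.0667,0.035])

```text
time: 1.52
tcp_pos: [0.5151, 0.1649, 0.2097]
orientation: [0.97, -0.242, -0.0, 0.0]
contact_force: [-0.1, 1.2, 0.8]
gripper_width: 0.997
finger_force: 0.0
```

```bash
python3 - <<'E'
from h import *
import pickle
s=sense(); im=imaging.camera('wrist'); pickle.dump((s,im),open('b1.pkl','wb')); cv2.imwrite('pics/b1.png',im[:,:,::-1])
print(totool(s,[.524,.15,.15]))
E
```

```text
[0.01489542 0.00897917 0.05970794]
```

View pics/b1.png

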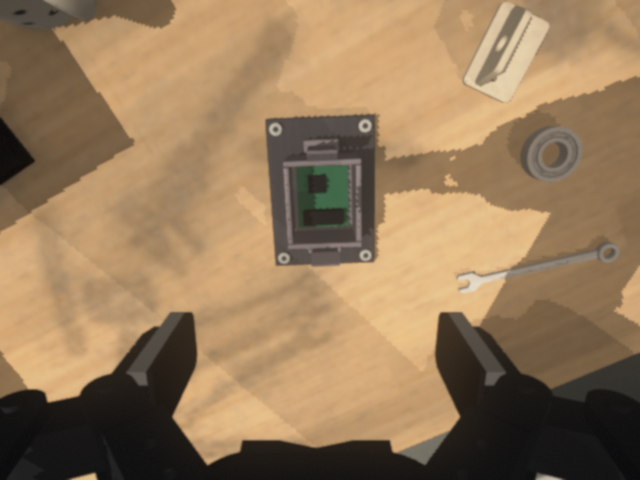

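The box is centred near (322,190) and aligned to within a degree or two. Bright plate bolts sit at (275,129), (365,126), (284,258) and (366,255). I'll take a second view, lower and shifted.

To row units: 0.07 m / 0.6 = 0.1167, 0.06 m / 0.6 = 0.1.

Request:
shift_gripper(ticks=[1,0.05,0,0.0417,0,1,0.1,0,0.0833,0,1,0.1167,0,0.0833,0,1,0.1167,0,0.0833,0,1,0.1167,0,0.0833,0])

```text
time: 2.2
tcp_pos: [0.5771, 0.1328, 0.1615]
orientation: [0.97, -0.241, 0.001, -0.001]
contact_force: [0.1, 0.1, -0.4]
gripper_width: 1.0
finger_force: 0.0
```

```bash
python3 - <<'E'
from h import *
import pickle
np.set_printoptions(precision=4,suppress=True)
s=sense(); im=imaging.camera('wrist'); pickle.dump((s,im),open('b2.pkl','wb')); cv2.imwrite('pics/b2.png',im[:,:,::-1])
s1,i1=pickle.load(open('b1.pkl','rb'))
cs=[cam('wrist',s1),cam('wrist',s)]
g=plane(cs[0],[(275,129),(365,126),(284,258),(366,255)],.009)
def bolts(c,im):
    out=[]
    gray=cv2.cvtColor(im,cv2.COLOR_RGB2GRAY)
    for p in proj(c,g):
        x,y=p.round().astype(int); r=16; w=gray[y-r:y+r,x-r:x+r]
        _,m=cv2.threshold(w,0,255,cv2.THRESH_BINARY+cv2.THRESH_OTSU)
        n,l,st,ce=cv2.connectedComponentsWithStats(m)
        ok=[k for k in range(1,n) if 30<st[k,4]<400 and max(st[k,2:4])<22]
        k=min(ok,key=lambda k:np.linalg.norm(ce[k]-r)) if ok else None
        out.append(ce[k]+[x-r,y-r] if k else [np.nan]*2)
    return np.array(out)
B=[bolts(c,i) for c,i in zip(cs,[i1,im])]; print(B)
P=[tri(cs,[B[0][k],B[1][k]]) for k in range(4)]
for p in P: print(*p)
X=np.array([p[0] for p in P]); print(X.mean(0),'yaw',yaw(X[0]+X[1]-X[2]-X[3]),yaw(np.array([[0,1],[-1,0]])@(X[0]-X[1]+X[2]-X[3])[:2]),np.linalg.norm(X[0]-X[2]),np.linalg.norm(X[0]-X[1]))
E
```

```text
[array([[274.8347, 128.9587],
       [364.6741, 125.3926],
       [283.2024, 257.8929],
       [364.962 , 254.7975]]), array([[272.7444, 235.7218],
       [370.4228, 232.3758],
       [     nan,      nan],
       [     nan,      nan]])]
[0.5849 0.1635 0.0117] 3.869472690371585e-05
[0.5552 0.1023 0.0118] 5.512257934297602e-05
[nan nan nan] nan
[nan nan nan] nan
[nan nan nan] yaw nan nan nan 0.06807843146866983
```

View pics/b2.png

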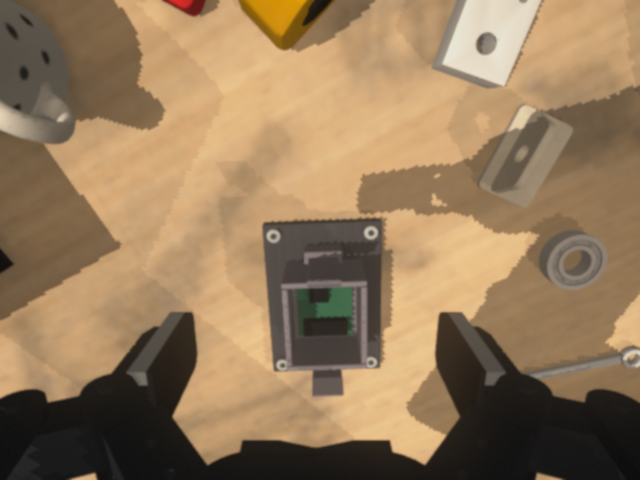

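Lower bolts are visible at (282,364) and (371,362). The box rim corners are at about (283,285), (368,284), (283,370) and (366,368), in lighter grey.

```bash
python3 - <<'E'
from h import *
import pickle
np.set_printoptions(precision=4,suppress=True)
D=[pickle.load(open(f'b{k}.pkl','rb')) for k in(1,2)]
cs=[cam('wrist',d[0]) for d in D]
seeds=[[(275,129),(365,126),(283,258),(365,255)],[(273,236),(371,232),(282,364),(371,362)]]
def cen(im,p,r=7):
    x,y=p; w=cv2.cvtColor(im,cv2.COLOR_RGB2GRAY)[y-r:y+r+1,x-r:x+r+1].astype(float)
    w=np.clip(w-130,0,80); yy,xx=np.mgrid[-r:r+1,-r:r+1]; w*=(xx**2+yy**2<=r*r)
    return np.array([(w*xx).sum(),(w*yy).sum()])/w.sum()+p
B=[[cen(d[1],p) for p in sd] for d,sd in zip(D,seeds)]; print(np.array(B))
X=[]
for k in range(4):
    x,r=tri(cs,[B[0][k],B[1][k]]); X.append(x); print(x,r)
X=np.array(X); print(X.mean(0),'yaw',yaw(X[0]+X[1]-X[2]-X[3]),yaw(np.array([[0,1],[-1,0]])@(X[1]-X[0]+X[3]-X[2])[:2])+0,[np.linalg.norm(X[a]-X[b]) for a,b in((0,2),(1,3),(0,1),(2,3))])
for d,n,(x0,y0) in zip(D,'12',((265,110),(260,215))):
    w=d[1][y0:y0+190 if n=='2' else y0+160, x0:x0+125]; o=cv2.resize(w,None,fx=3,fy=3,interpolation=cv2.INTER_CUBIC)
    if n=='1': L=o
    else:
        h=max(len(L),len(o)); pad=lambda a:np.pad(a,((0,h-len(a)),(0,0),(0,0)))
        cv2.imwrite('pics/bc.png',np.hstack([pad(L),pad(o)])[:,:,::-1])
E
```

```text
[[[274.3114 128.8485]
  [364.4571 125.3747]
  [282.9913 257.484 ]
  [364.8453 254.8446]]

 [[272.4366 235.4002]
  [370.4096 232.1411]
  [281.2115 364.7227]
  [371.1493 362.5459]]]
[0.5851 0.1638 0.0111] 4.9947206997213466e-05
[0.5552 0.1023 0.0113] 2.511826732281826e-05
[0.4922 0.2087 0.0132] 0.00016826506213206516
[0.4623 0.1472 0.0139] 0.0004037941623363602
[0.5237 0.1555 0.0124] yaw -25.805534132370134 154.09963730124127 [np.float64(0.10323659006480479), np.float64(0.10320129871580672), np.float64(0.06842243992609505), np.float64(0.06835581965302069)]
```

View pics/bc.png

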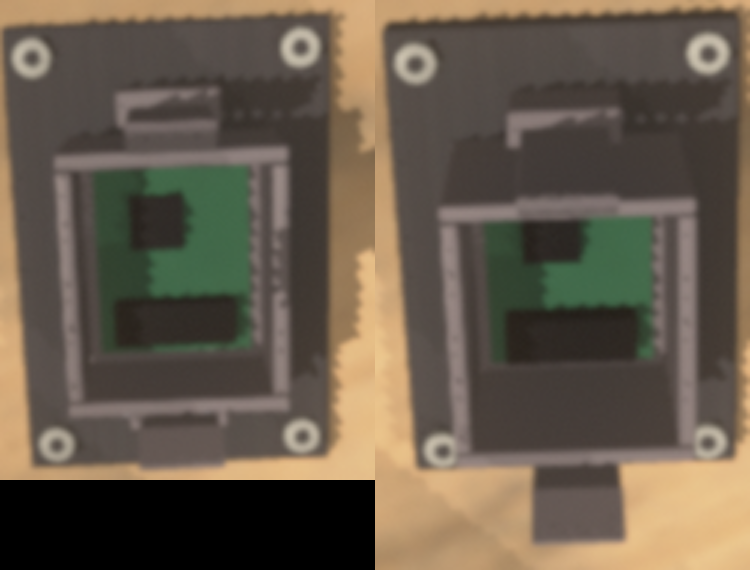

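The crops show the rim's outer corners clearly. View 1: (55,157), (288,147), (70,416), (288,409). View 2, after subtracting 375: (65,208), (320,200), (80,466), (322,460). I'll triangulate these as the independent check on rim height and centre.

```bash
python3 - <<'E'
from h import *
import pickle
np.set_printoptions(precision=4,suppress=True)
D=[pickle.load(open(f'b{k}.pkl','rb')) for k in(1,2)]
cs=[cam('wrist',d[0]) for d in D]
a=np.array([(55,157),(288,147),(70,416),(288,409)])/3+[265-1/3,110-1/3]
b=np.array([(65,208),(320,200),(80,466),(322,460)])/3+[260-1/3,215-1/3]
X=np.array([tri(cs,[p,q])[0] for p,q in zip(a,b)])
P1=plane(cs[0],a,.048);P2=plane(cs[1],b,.048)
for X in(X,P1,P2): print(X.mean(0),X[:,2],'yaw',yaw(X[0]+X[1]-X[2]-X[3]),yaw(np.array([[0,1],[-1,0]])@(X[1]-X[0]+X[3]-X[2])[:2])-180,[round(float(np.linalg.norm(X[a]-X[b])),4) for a,b in((0,2),(1,3),(0,1),(2,3))])
s=sense(); print('next',totool(s,[.545,-.155,.19]))
E
```

```text
[0.5231 0.1554 0.0489] [0.0486 0.0497 0.0485 0.0488] yaw -25.990668512243165 -25.762937464074668 [0.0627, 0.0632, 0.0532, 0.0537]
[0.5229 0.1554 0.048 ] [0.048 0.048 0.048 0.048] yaw -26.136613570117618 -25.87333347077663 [0.0628, 0.0633, 0.0535, 0.0534]
[0.5227 0.1556 0.048 ] [0.048 0.048 0.048 0.048] yaw -25.91878926284219 -26.11575017194147 [0.0628, 0.0631, 0.0534, 0.0543]
next [ 0.1066  0.2692 -0.0289]
```

Box: centre (0.523, 0.1555), yaw -26°. The rim measures 0.0489 against 0.048 given, and 63x53 mm against 64x54 mm. Next is the mould.

To row units: 0.27 m / 0.6 = 0.45, -0.03 m / 0.6 = -0.05, -0.28 rad / 4 = -0.07.

```bash
cat > snap.py <<'E'
import sys,pickle
from h import *
s=sense(); im=imaging.camera('wrist'); n=sys.argv[1]
pickle.dump((s,im),open(n+'.pkl','wb')); cv2.imwrite(f'pics/{n}.png',im[:,:,::-1])
E
```

Request:
shift_gripper(ticks=[1,0.0333,0.0917,-0.05,-0.015,1,0.0667,0.1833,-0.05,-0.03,1,0.1,0.275,-0.05,-0.045,1,0.1167,0.3667,-0.05,-0.06,1,0.1333,0.4333,-0.05,-0.07,1,0.1333,0.45,-0.05,-0.07,1,0.1333,0.45,-0.05,-0.07,1,0.1333,0.45,-0.05,-0.07])

```text
time: 3.25
tcp_pos: [0.5213, -0.1429, 0.1903]
orientation: [0.995, -0.104, 0.0, -0.0]
contact_force: [0.1, 0.5, 0.3]
gripper_width: 0.999
finger_force: 0.0
```

```bash
python3 snap.py m1
```

Request:
shift_gripper(ticks=[1,0.05,0,0.0333,0,1,0.1,0,0.0667,0,1,0.1,0,0.0667,0,1,0.1,0,0.0667,0])

```text
time: 3.8
tcp_pos: [0.5798, -0.1559, 0.1503]
orientation: [0.995, -0.104, -0.0, 0.0]
contact_force: [-0.2, 0.3, 0.3]
gripper_width: 1.0
finger_force: 0.0
```

```bash
python3 snap.py m2 && python3 -c "
import cv2,numpy as np
a,b=cv2.imread('pics/m1.png'),cv2.imread('pics/m2.png')
cv2.imwrite('pics/m12.png',np.hstack([a[:400,150:550],b[:400,150:550]]))"
```

```text
(no output)
```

View pics/m12.png

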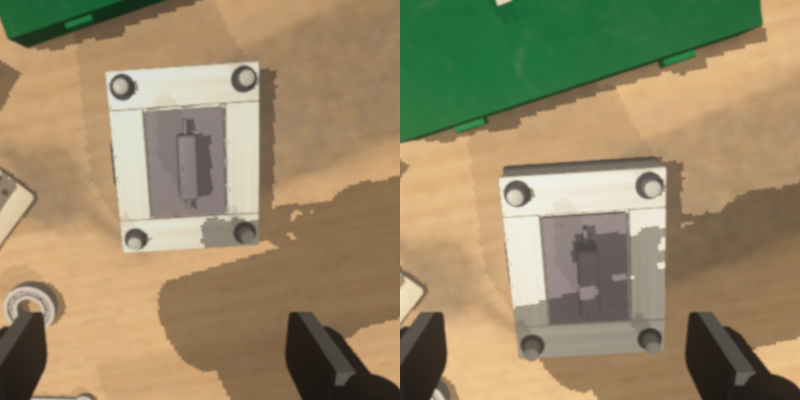

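Both views show the mould with the flange (purple-grey) at about (185,162) in the left half and (587,268) in the right half, with the rib along tool x. I'll enlarge for corner picking.

```bash
python3 -c "
import cv2,numpy as np
a,b=cv2.imread('pics/m1.png'),cv2.imread('pics/m2.png')
f=lambda w:cv2.convertScaleAbs(cv2.resize(w,None,fx=4,fy=4,interpolation=cv2.INTER_CUBIC),alpha=1.4)
cv2.imwrite('pics/mc.png',np.hstack([f(a[95:225,287:387]),f(b[200:330,282:382])]))"
```

```text
(no output)
```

View pics/mc.png

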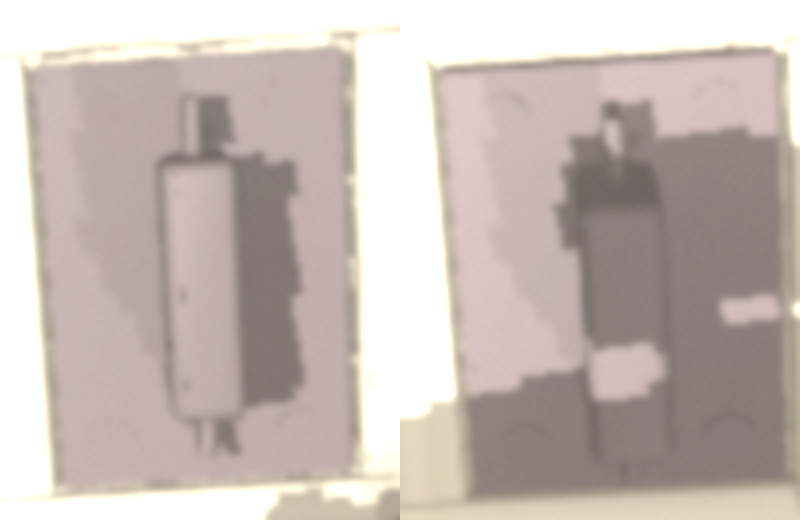

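In the enlarged crops, view 1 has flange corners at (35,65), (352,50), (58,485), (357,483) and rib-top corners at (165,166), (235,164), (175,414), (243,414). View 2, after subtracting 400, has flange (36,70), (380,52), (66,497), (387,497) and rib (185,210), (258,207), (197,457), (268,457).

```bash
python3 - <<'E'
from h import *
import pickle
np.set_printoptions(precision=4,suppress=True)
D=[pickle.load(open(f'm{k}.pkl','rb')) for k in(1,2)]
cs=[cam('wrist',d[0]) for d in D]
def rep(a,b,z):
    a=np.array(a)/4+[287-.375,95-.375]; b=np.array(b)/4+[282-.375,200-.375]
    for X in(np.array([tri(cs,[p,q])[0] for p,q in zip(a,b)]),plane(cs[0],a,z),plane(cs[1],b,z)):
        print(X.mean(0),X[:,2],'yaw',yaw(X[0]+X[1]-X[2]-X[3]),yaw(np.array([[0,1],[-1,0]])@(X[1]-X[0]+X[3]-X[2])[:2])-180,[round(float(np.linalg.norm(X[a]-X[b])),4) for a,b in((0,2),(1,3),(0,1),(2,3))])
rep([(35,65),(352,50),(58,485),(357,483)],[(36,70),(380,52),(66,497),(387,497)],.039)
rep([(165,166),(235,164),(175,414),(243,414)],[(185,210),(258,207),(197,457),(268,457)],.061)
s=sense(); R=Rn.from_quat(s['orientation']).as_matrix();print('toolx yaw',yaw(R[:,0]), R[:,2]);
E
```

```text
[ 0.5602 -0.1643  0.0416] [0.0397 0.0375 0.044  0.0451] yaw -9.309478428009815 -10.32680963487664 [0.0683, 0.0702, 0.051, 0.0504]
[ 0.5594 -0.1647  0.039 ] [0.039 0.039 0.039 0.039] yaw -9.158195630047913 -10.456192343641248 [0.0694, 0.0713, 0.0507, 0.0516]
[ 0.5588 -0.1637  0.039 ] [0.039 0.039 0.039 0.039] yaw -8.82119610993264 -10.418020765100295 [0.0708, 0.0735, 0.0508, 0.0515]
[ 0.5601 -0.1644  0.0605] [0.0607 0.0602 0.0605 0.0605] yaw -8.83023080198676 -11.237013108917893 [0.038, 0.0382, 0.0103, 0.0105]
[ 0.5601 -0.1644  0.061 ] [0.061 0.061 0.061 0.061] yaw -8.95378402299744 -11.147498057387367 [0.0379, 0.0382, 0.0105, 0.0107]
[ 0.5603 -0.1644  0.061 ] [0.061 0.061 0.061 0.061] yaw -8.679137717081451 -10.715873486584314 [0.0378, 0.0383, 0.01, 0.0103]
toolx yaw -11.911771631775196 [ 0.0011 -0.0004 -1.    ]
```

Rib: centre (0.560, -0.1644), top z 0.0605 (0.061 expected), yaw about -9.1°. Flange 70x51 mm, which fits. TCP goal is z 0.060.

```bash
python3 - <<'E'
from h import *
print(totool(sense(),[.5601,-.1644,.060]))
E
```

```text
[-0.01770679  0.01232545  0.09097547]
```

To row units: 0.091 m / 0.6 = 0.1517, 0.08 m / 0.6 = 0.1333, -0.047 rad / 4 = -0.0118.

Request:
shift_gripper(ticks=[1,-0.03,0.02,0.05,-0.0118,1,-0.03,0.02,0.1,-0.0118,1,-0.03,0.02,0.1333,-0.0118,1,-0.03,0.02,0.1517,-0.0118,1,-0.03,0.02,0.1517,-0.0118,1,-0.03,0.02,0.1517,-0.0118], squeeze=45)

```text
time: 4.6
tcp_pos: [0.5603, -0.1646, 0.0603]
orientation: [0.997, -0.081, 0.001, 0.0]
contact_force: [0.5, -0.3, 0.1]
gripper_width: 1.004
finger_force: 0.0
```

Request:
shift_gripper(ticks=[0,0,0,0,0,0,0,0,0,0,0,0,0,0,0,0,0,0,0,0,0,0,0,0,0,0,0,0,0,0,0,0,0,0,0,0,0,0,0,0], squeeze=45)

```text
time: 5.6
tcp_pos: [0.5597, -0.1645, 0.0592]
orientation: [0.997, -0.081, 0.0, 0.0]
contact_force: [0.4, -0.5, 1.5]
gripper_width: 0.125
finger_force: 45.9
```

To row units: -0.105 m / 0.6 = -0.175, -0.03 m / 0.6 = -0.05.

Request:
shift_gripper(ticks=[0,0,0,-0.0167,0,0,0,0,-0.0333,0,0,0,0,-0.05,0,0,0,0,-0.075,0,0,0,0,-0.1,0,0,0,0,-0.1333,0,0,0,0,-0.175,0,0,0,0,-0.175,0,0,0,0,-0.175,0])

```text
time: 6.72
tcp_pos: [0.5594, -0.1644, 0.1639]
orientation: [0.997, -0.081, -0.0, -0.0]
contact_force: [-0.0, -1.0, -1.1]
gripper_width: 0.131
finger_force: 45.7
```

```bash
python3 snap.py g1 && python3 - <<'E'
from h import *
s=sense(); print(totool(s,[.523,.1555,.165])); print(yaw(Rn.from_quat(s['orientation']).as_matrix()[:,0]))
E
```

```text
[-0.08727775 -0.30982704 -0.00156439]
-9.27410721847024
```

View pics/g1.png

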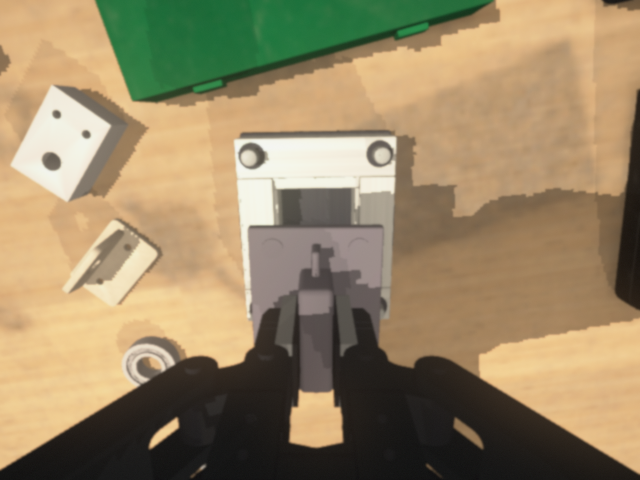

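The cover is held level under the gripper. The flange's front edge runs (250,228)–(382,226). I'll measure where it sits in the tool frame.

```bash
python3 - <<'E'
from h import *
import pickle
np.set_printoptions(precision=4,suppress=True)
s,im=pickle.load(open('g1.pkl','rb')); c=cam('wrist',s)
g=cv2.cvtColor(im,cv2.COLOR_RGB2GRAY).astype(float); g=cv2.GaussianBlur(g,(3,3),0)
# front edge: strongest vertical gradient near row 227 for clean columns; sides: horizontal gradient
R=Rn.from_quat(s['orientation']); z=s['tcp_pos'][2]-.0202
gy=np.diff(g,axis=0);gx=np.diff(g,axis=1)
F=[(x,220+np.abs(gy[220:235,x]).argmax()+.5) for x in range(258,375,3)]
Lf=[(240+np.abs(gx[y,240:262]).argmax()+.5,y) for y in range(234,305,3)]
Rt=[(373+np.abs(gx[y,373:392]).argmax()+.5,y) for y in range(234,300,3)]
for n,p in(('F',F),('L',Lf),('R',Rt)):
    t=R.inv().apply(plane(c,p,z)-s['tcp_pos'])
    vx,vy,x0,y0=cv2.fitLine(t[:,:2].astype(np.float32),cv2.DIST_HUBER,0,1e-5,1e-5).ravel()
    print(n,np.median(t[:,:2],0),'dir',np.degrees(np.arctan2(vy,vx)),'std',t[:,:2].std(0))
E
```

```text
F [ 0.035  -0.0007] dir 89.20801 std [0.0006 0.0124]
L [ 0.0189 -0.0255] dir -0.009484934 std [0.0084 0.0002]
R [0.0201 0.0277] dir 7.202999 std [0.0077 0.0013]
```

Cover sits centred on the TCP: front edge at x = +35.0 mm, left edge at y = -25.5 mm, yaw under 1°. Carry it over the box.

To row units: -0.31 m / 0.6 = -0.5167, -0.295 m / 0.6 = -0.4917, 0.291 rad / 4 = 0.0728.

Request:
shift_gripper(ticks=[0,-0.0167,-0.0667,0,0.0125,0,-0.04,-0.1417,0,0.025,0,-0.0617,-0.2167,0,0.0375,0,-0.0833,-0.2917,0,0.05,0,-0.1033,-0.3667,0,0.0625,0,-0.125,-0.4417,0,0.0725,0,-0.14,-0.4917,0,0.0725,0,-0.145,-0.5167,0,0.0728,0,-0.145,-0.5167,0,0.0728,0,-0.145,-0.5167,0,0.0728,0,-0.145,-0.5167,0,0.0728])

```text
time: 8.15
tcp_pos: [0.5238, 0.1546, 0.164]
orientation: [0.974, -0.225, -0.0, 0.0]
contact_force: [0.6, 1.0, -0.5]
gripper_width: 0.124
finger_force: 45.7
```

```bash
python3 snap.py o1 && python3 - <<'E'
from h import *
s=sense(); print(totool(s,[.5232,.1555,.115])); print(yaw(Rn.from_quat(s['orientation']).as_matrix()[:,0]))
E
```

```text
[-0.00091596 -0.00049079  0.04903681]
-26.010096243733148
```

View pics/o1.png

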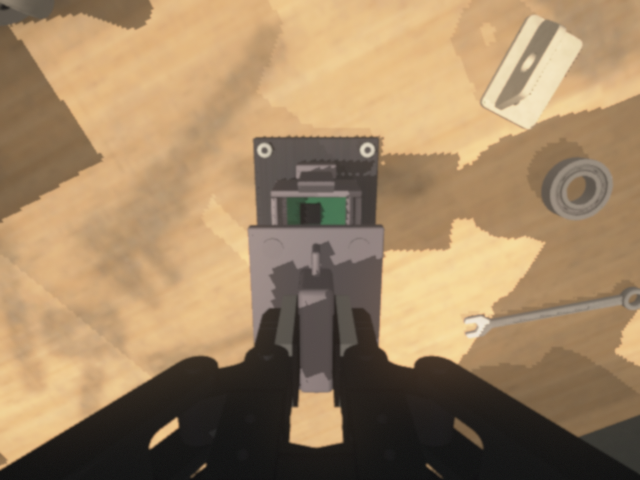

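Well aligned: the flange edges (249..383) and the plate bolts (264, 368) both centre on column 316. Lower until just above the resistance (TCP about 0.088; home is about 0.073).

To row units: 0.075 m / 0.6 = 0.125, -0.001 m / 0.6 = -0.0017.

Request:
shift_gripper(ticks=[0,-0.0017,-0.0008,0.0333,0,0,-0.0017,-0.0008,0.0667,0,0,-0.0017,-0.0008,0.0917,0,0,-0.0017,-0.0008,0.1083,0,0,-0.0017,-0.0008,0.1167,0,0,-0.0017,-0.0008,0.125,0,0,-0.0017,-0.0008,0.125,0])

```text
time: 9.07
tcp_pos: [0.523, 0.1564, 0.0889]
orientation: [0.974, -0.224, -0.0, 0.0]
contact_force: [-0.5, -0.1, -0.3]
gripper_width: 0.13
finger_force: 45.7
```

To row units: 0.005 m / 0.6 = 0.0083, 0.004 m / 0.6 = 0.0067.

Request:
shift_gripper(ticks=[0,0,0,0.0033,0,0,0,0,0.0067,0,0,0,0,0.0083,0,0,0,0,0.0083,0])

```text
time: 9.57
tcp_pos: [0.5232, 0.1564, 0.0846]
orientation: [0.974, -0.224, 0.0, -0.0]
contact_force: [-0.8, -0.7, 3.1]
gripper_width: 0.124
finger_force: 46.1
```

Request:
shift_gripper(ticks=[0,0,0,0.0017,0,0,0,0,0.0033,0,0,0,0,0.005,0,0,0,0,0.005,0])

```text
time: 10.07
tcp_pos: [0.524, 0.1566, 0.0829]
orientation: [0.975, -0.224, 0.001, -0.001]
contact_force: [-0.9, -0.5, 7.4]
gripper_width: 0.133
finger_force: 46.9
```

Request:
shift_gripper(ticks=[0,0,0,0.0017,0,0,0,0,0.0033,0,0,0,0,0.0033,0])

```text
time: 10.45
tcp_pos: [0.5245, 0.1566, 0.0818]
orientation: [0.975, -0.224, 0.002, -0.001]
contact_force: [-1.5, -0.3, 10.3]
gripper_width: 0.128
finger_force: 47.3
```

Request:
shift_gripper(ticks=[0,0,0,0.0017,0,0,0,0,0.0033,0,0,0,0,0.005,0,0,0,0,0.005,0])

```text
time: 10.95
tcp_pos: [0.524, 0.1561, 0.0787]
orientation: [0.974, -0.224, 0.002, -0.0]
contact_force: [-1.5, -0.7, 4.1]
gripper_width: 0.129
finger_force: 46.4
```

Request:
shift_gripper(ticks=[0,0,0,0.0017,0,0,0,0,0.0033,0,0,0,0,0.005,0,0,0,0,0.005,0])

```text
time: 11.45
tcp_pos: [0.5228, 0.1564, 0.0732]
orientation: [0.975, -0.224, -0.0, 0.0]
contact_force: [-3.3, -0.0, 5.1]
gripper_width: 0.127
finger_force: 46.4
```

To row units: 0.002 m / 0.6 = 0.0033, 0.001 m / 0.6 = 0.0017.

Request:
shift_gripper(ticks=[0,0,0,0.0017,0,0,0,0,0.0033,0,0,0,0,0.0033,0])

```text
time: 11.82
tcp_pos: [0.5231, 0.1564, 0.0731]
orientation: [0.975, -0.224, 0.0, 0.0]
contact_force: [-8.2, -0.7, 14.1]
gripper_width: 0.122
finger_force: 47.7
```

Request:
shift_gripper(ticks=[0,0,0,0.0017,0,0,0,0,0.0017,0,0,0,0,0.0017,0])

```text
time: 12.2
tcp_pos: [0.5232, 0.1564, 0.0731]
orientation: [0.975, -0.224, 0.001, 0.0]
contact_force: [-11.0, -1.0, 19.7]
gripper_width: 0.127
finger_force: 48.4
```

The force rises steeply at 0.0731, which is the predicted home height. Ease to about 15 N and check the catches.

To row units: -0.0008 m / 0.6 = -0.0013, -0.0005 m / 0.6 = -0.0008.

Request:
shift_gripper(ticks=[0,0,0,-0.0008,0,0,0,0,-0.0013,0,0,0,0,-0.0013,0])

```text
time: 12.58
tcp_pos: [0.5231, 0.1564, 0.0731]
orientation: [0.975, -0.224, 0.001, 0.0]
contact_force: [-8.3, -1.3, 15.0]
gripper_width: 0.13
finger_force: 47.8
```

```bash
python3 snap.py f1; python3 -c "
import cv2,numpy as np
from rig import ctrl, imaging, sense, close_job
b=imaging.camera('side')[:,:,::-1]; a=cv2.imread('pics/f1.png')
f=lambda w:cv2.resize(w,(400,400),interpolation=cv2.INTER_CUBIC)
cv2.imwrite('pics/fin.png',np.hstack([f(a[150:350,220:420]),f(b[220:360,240:380])]))"
```

```text
(no output)
```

View pics/fin.png

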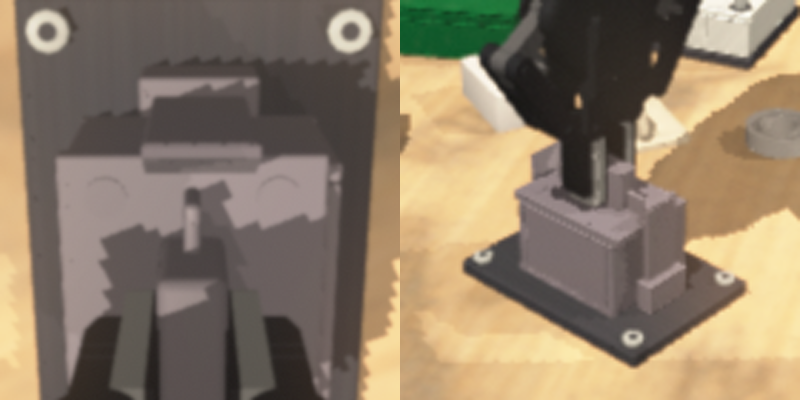

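The wrist crop shows the front catch's barb, at (200,157), overlapping the flange edge. In the side crop the other catch, near (655,230), stands upright over the flange, which lies flat on the rim. The push is a steady 15 N, so I'm handing it in.

```bash
python3 -c "
from rig import ctrl, imaging, sense, close_job
print(sense()['contact_force']); print(close_job())"
```

```text
[-8.53203382 -0.73045191 16.18482833]
the job is handed in; nothing more can be done
None
```

The cover is pressed fully home on the box, both catches look snapped over its flange in the final images, and the job was handed in at about 12.7 s still gripping the rib and pushing down at about 15–16 N, with about 8 N of sideways force.

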